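Complete the studded tube holder and clip in the breathing tube

ROBOT

A 6-joint arm with a two-finger parallel gripper is mounted at the origin on a cart in front of the work surface, level with it; the furniture and walls round the work are solid. World frame = base frame: x ahead of the robot, y to its left, z up, the work surface at z = 0. Lengths are in m, angles in rad, forces in N, time in s.
With the tool pointing down it reaches from about 0.325 to 0.925 m from the base axis. Payload 3.1 kg.
Tool frame: the origin (TCP) lies at the very end of the fingers, on their centre line; the grasp point (between the pads) lies 19 mm behind it; z points along the fingers, y is the line along which they close (so a half turn about z gives the same grasp; the last joint's range is limited). The gripper opens to 85 mm and grips with 20 to 120 N. Pads are 22 mm wide; open, the fingers measure 114 mm over their backs; the gripper's body (76 mm by 85 mm) begins 54 mm behind the grasp point. The pads swing forward as they close: fully open they stand 13 mm farther back than shut.
Start: joints at [1.024, 0.217, 1.613, -0, 1.311, -0.112], TCP at [0.263, 0.567, 0.231] pointing down, gripper open.
Joint ranges: [-2.75, 2.75], [-0.78, 2.1], [0.31, 2.55], [-1.13, 4.27], [0.13, 2.63], [-2.58, 2.58]. Speed limits (rad/s): [2.79, 2.79, 3.14, 3.14, 3.14, 3.14].

INTERFACE

Orientations are given as a unit quaternion [w, x, y, z].
In Python, from rig import env gives the robot as it stands.
- The arm moves only by the tool drive_tool, never from a script. Its argument "motion" is a list of rows, each a list of 2 entries, a list of its own where there are three numbers: the shift along the tool's x, y, z normalised to -1 to 1, where 1 is 25 mm, then the turn, a rotation vector about the tool's x, y, z normalised to -1 to 1, where 1 is 0.15 rad. A call has 1 to 8 rows; each row shifts and turns the commanded pose from where the row before left it, along the tool's axes as they then stand; what a row does not reach is not made up. A row lasts 1/10 s, in which the tool goes at most 50 mm and 8.59 degrees, less where a joint would pass 70% of its speed; a pose out of reach is approached as far as the arm can. A call with a number of a shift or a turn outside -1 to 1 is refused whole. A call with a gripper value outside its range is refused whole. "hand" is the opening, from -1 (shut) to 1 (fully open), set as the call begins (left out, the last holds). The fingers move at their own pace and stop on an object; "newtons" is the grip in N (left out, the last holds). Time passes only in rows, so rows that do not move let the fingers close. It gives the time, the measured TCP pose, the force, the opening and the grip force at its end, in the units of the state.
- env.get_state(): the state, without advancing time (a new reading comes with each control period).
- env.camera(name): name is "scene" or "top" or "wrist"; returns a dict with "color" (480x640x3 uint8, red, green, blue), "range_z" (480x640 float32, m along the optical axis (not along the pixel's ray), 0 where there is no reading), "vertical_fov" (degrees; the focal length in pixels is half the picture's height over the tangent of half this angle, whatever the lens; pixels are square), "cx", "cy" (the principal point, pixels), "k1" (the pictures are not rectified: a ray, as slopes to the right and down, at radius r is drawn at 1 + k1 r^2 times it, then the intrinsics apply), "R" (3x3) and "t" (3): a world point X has camera coordinates R X + t. Camera axes: x right, y down, z forward; pixel columns grow to the right and rows downward; lengths in m; the calibration is good to about 2 mm. A picture is of the moment at which its call begins.
- env.job_done(): hands the job in; it is judged then, once.
The state is a dict: "time_s": time; "joint_pos": joint angles; "qd": joint speeds; "effort": joint torques, N m; "eef_pos": TCP position; "tcp_rot": TCP orientation; "force": force on the tool from outside, world axes, zero at the start; "ft_torque": the same for the moment, N m; "gripper_width": finger opening in m; "gripper_force": force on a finger pad.
Only numpy, scipy, OpenCV 4.12 (cv2) and the standard library are available. Lean on these libraries where they do the work, as an engineer would, in place of code of your own. Each camera call takes 0.05 s, during which the arm holds its last target. There are 200 camera calls.

TASK

The breathing-tube holder on the bench lacks its middle block. Take the block out of its steel channel, press it fully home, flush and level, on the free studs between the two clip stands, and then snap the breathing tube down into both spring clips above it. Leave the other things where they are and let go of everything.

Things in the scene. Friction and masses are not known exactly. Their poses are not given: they have to be found in the camera images.
- spacer_block: Loose white block, 60 long (its x) x 40 wide (its y) x 36 high, about 70 g. Underside open, sockets 12 mm deep for 3 x 2 studs; six dimples in the flat top. Origin: centre of the underside, z up. At the start it stands upright in the steel channel, 4 mm above the bench. It fits either way round (half turn).
- caddy: Steel channel fixed to the bench that holds the block. Origin: centre of its underside, x along the channel and the block's length. Floor 66 x 62, 4 thick. Side walls 46 high, 60 long, stand 3.5 mm from the block's long sides and higher than it, so it can only be taken by its short ends (60 mm apart), which are open to the bench; lift it straight up at least 50 mm.
- stud_plate: Aluminium plate fixed to the bench, 190 long (its x) x 66 wide (its y) x 8 thick. Origin: centre of its underside, z up. At x = -51.5 and +51.5 stands a white clip stand 40 x 40, its top 44 above the bench, with a C-shaped spring clip on it that reaches 72 above the bench. In the 63 mm gap between the stands are the bare studs.
- block_seat (a point): Plate's upper face, 8 above the bench, amid 3 x 2 studs (12 diameter, 10 high, 20 pitch, chamfered). Axes as the plate. The seated block's origin is here, its x along the plate's x, 1.5 mm spare at each short end: no room for fingers there, so hold its long sides (40 mm apart), beside which the plate is bare. Spring balls hold it 4 to 8 mm high; push it down with 5 to 20 N.
- breathing_tube: Loose grey tube, 16 diameter, 150 long (its x), with square white flanges 20 x 20 x 8 at both ends, 60 g, lying on the bench on the flats of its flanges. Origin: underside of the flanges at mid-length.
- tube_mid (a point): Centre of the breathing tube: on its axis, halfway along; axes as the tube. 10 above the bench at the start.
- tube_seat (a point): Midway between the two clips on their axis, 56 above the bench, 12 above the seated block's top; axes as the plate. The snapped-in tube's centre is here, its length along x. Clips open upward, 16 long, at x = -51.5 and +51.5; mouth about 30 wide, throat 12 wide 6.5 above this point; push the tube straight down with 5 to 20 N. Flanges go outside the clips, 7.5 mm play each way.
- petri: Bystander: small lidded clear dish, 61 diameter, 13 high. Origin: centre of its underside.
- ointment: Bystander: ointment tube lying down, 34 x 126 x 27. Origin: centre of its underside.
- cone: Bystander: nose cone standing up, 43 diameter, 63 high. Origin: centre of its underside.
- gauze: Bystander: folded gauze pack, 58 x 87 x 28. Origin: centre of its underside.
There are look-alikes about, which are no part of the job. There is more than one size of the stud_plate; the one meant has the size given above.

How it is judged:
By the outcome, as a careful person would: the job done as asked, in the order asked, and still so for the second after the job is handed in, with the robot touching nothing.
It also fails if it takes over 66 s, if anything falls off the work surface, if the arm or the gripper's body presses on something with over 40 N, if the wrist force passes 120 N, or if a joint passes its speed limit or range.

## Working session

There is one attempt and no reset: what is moved stays moved. The work goes in short steps, Python scripts to look and compute and a tool call to move; the robot and the scene stay as the last step left them, time stands still between calls to the robot, and variables do not carry over. Pictures are saved under pics/ and viewed, at most 14 in all, crops included, and the job is handed in when it is done.

Besides the shell and the picture viewer there is one more tool, called after "Call:" by a JSON object that holds its "api" and its "payload". drive_tool: Moves the arm, as the interface text tells. Scaled input: -1 to 1 covers 25 mm each way for a shift and 0.15 rad each way for a turn. Its arguments: {"type":"object","properties":{"motion":{"type":"array"},"hand":{"type":"number"},"newtons":{"type":"number"}},"required":["motion"]}

```bash
ls; mkdir -p pics
cat > h.py <<'E'
import numpy as np, cv2
from rig import env
def cam(n,save=None):
    c=env.camera(n)
    if save: cv2.imwrite('pics/'+save,c['color'][:,:,::-1])
    np.savez('last_'+n+'.npz',**c)
    return c
def K(c):
    f=240/np.tan(np.radians(c['vertical_fov'])/2)
    return np.array([[f,0,c['cx']],[0,f,c['cy']],[0,0,1.]]),np.array([float(c['k1']),0,0,0])
def rays(c,px):
    k,d=K(c); u=cv2.undistortPoints(np.array(px,float).reshape(-1,1,2),k,d).reshape(-1,2)
    return np.c_[u,np.ones(len(u))]
def plane(c,px,z):
    r=rays(c,px)@np.array(c['R']); o=-np.array(c['R']).T@np.array(c['t'])
    return o+r*((z-o[2])/r[:,2])[:,None]
def depth_pts(c):
    v,u=np.mgrid[:480,:640]; r=rays(c,np.c_[u.ravel(),v.ravel()])
    p=r*c['range_z'].reshape(-1,1)
    return ((p-np.array(c['t']))@np.array(c['R'])).reshape(480,640,3)
def proj(c,X):
    k,d=K(c); return cv2.projectPoints(np.array(X,float).reshape(-1,1,3),cv2.Rodrigues(np.array(c['R']))[0],np.array(c['t'],float),k,d)[0].reshape(-1,2)
E
python3 - <<'E'
from h import *
s=cam('scene','s1.png');t=cam('top','t1.png')
for c in(s,t):print(c['vertical_fov'],c['k1'],-np.array(c['R']).T@c['t'],(c['range_z']>0).mean())
print(env.get_state())
E
```

```text
pics
53.8188102420583 0.0008796464221120779 [ 0.02898993 -0.65884701  0.61137844] 0.9959765625
49.175105792799 -0.011823737882112516 [ 0.37859457 -0.05315244  1.11622638] 0.9956673177083334
{'time_s': 0.1, 'joint_pos': array([ 1.02379787e+00,  2.17747724e-01,  1.61476295e+00, -1.48620288e-06,
        1.31129053e+00, -1.12196034e-01]), 'qd': array([-0.00079309, -0.00327259, -0.00177457, -0.00160036,  0.00014595,
        0.00015956]), 'effort': array([-4.81043644e-04, -3.98076153e+01, -3.04970813e+01, -1.08806844e-04,
        4.20849858e-03,  1.41259292e-05]), 'eef_pos': array([0.26286713, 0.56623133, 0.23006163]), 'tcp_rot': array([-3.56732853e-04,  2.15692418e-01,  9.76460732e-01, -1.04506846e-03]), 'force': array([ 0.67543342,  0.88591804, -0.124639  ]), 'ft_torque': array([ 0.00212145,  0.04180477, -0.02404478]), 'gripper_force': 0.0, 'gripper_width': 0.0854151620331446}
```

View pics/t1.png

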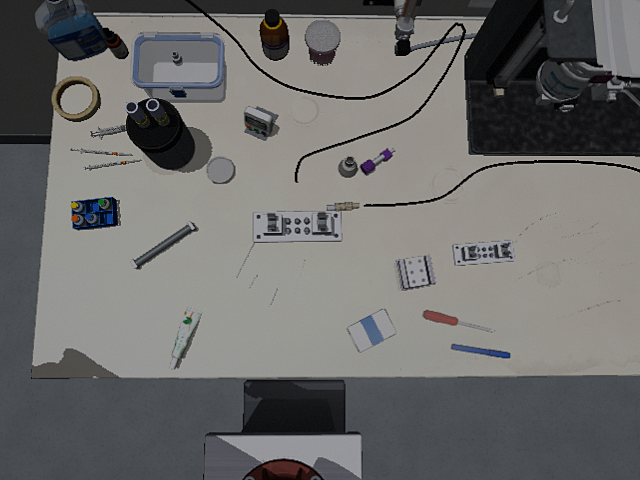

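View pics/s1.png

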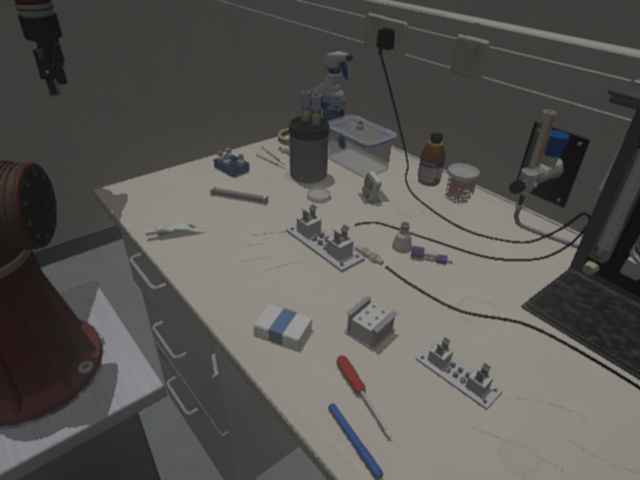

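Top picture: there are two plates, at (297,226), about 90 px long, and at (484,252), about 60 px. At about 470 px/m, only the first matches 190 mm. The block in its channel is at (415,272), the tube at (165,245) and the gauze at (372,330). Next I'll measure these and confirm with an enlarged crop.

```bash
cat > m.py <<'E'
from h import *
c=dict(np.load('last_top.npz')); P=depth_pts(c); Z=P[...,2]
print('bench z',np.median(Z[200:360,200:400]))
def rect(name,box,lo,hi):
    x0,y0,x1,y1=box; m=np.zeros(Z.shape,bool); m[y0:y1,x0:x1]=True
    m&=(Z>lo)&(Z<hi); p=P[m]
    r=cv2.minAreaRect(p[:,:2].astype(np.float32)); print(name,m.sum(),'c',np.round(r[0],4),'size',np.round(r[1],4),'ang',round(r[2],2),'z',np.round(np.median(p[:,2]),4)); return m
rect('plateA',(245,200,348,250),.005,.012)
rect('plateA stands',(255,205,340,245),.030,.05)
rect('plateB',(448,230,520,270),.004,.05)
rect('block',(390,245,445,300),.034,.043)
rect('walls',(390,245,445,300),.044,.055)
rect('caddy',(390,245,445,300),.02,.055)
rect('tube',(125,215,205,275),.007,.03)
a=cv2.resize(c['color'][195:255,240:350],None,fx=5,fy=5,interpolation=2)
b=cv2.resize(c['color'][240:300,390:520],None,fx=4.2,fy=5,interpolation=2)
b=cv2.resize(b,(550,300)); cv2.imwrite('pics/crop1.png',np.vstack([a,b])[:,:,::-1])
E
python3 m.py
```

```text
bench z 0.00022904431963960455
plateA 1482 c [ 0.5824 -0.0218] size [0.0952 0.2079] ang 1.94 z 0.008
plateA stands 616 c [ 0.5806 -0.0267] size [0.0412 0.142 ] ang 0.61 z 0.044
plateB 1037 c [ 0.5325 -0.4306] size [0.1517 0.0826] ang 89.93 z 0.0089
block 603 c [ 0.4812 -0.2746] size [0.0601 0.0657] ang 9.44 z 0.0395
walls 215 c [ 0.481  -0.2744] size [0.059  0.0665] ang 9.15 z 0.046
caddy 934 c [ 0.4811 -0.2744] size [0.0601 0.0666] ang 9.6 z 0.0405
tube 576 c [0.5384 0.2567] size [0.0409 0.152 ] ang 27.05 z 0.0168
```

View pics/crop1.png

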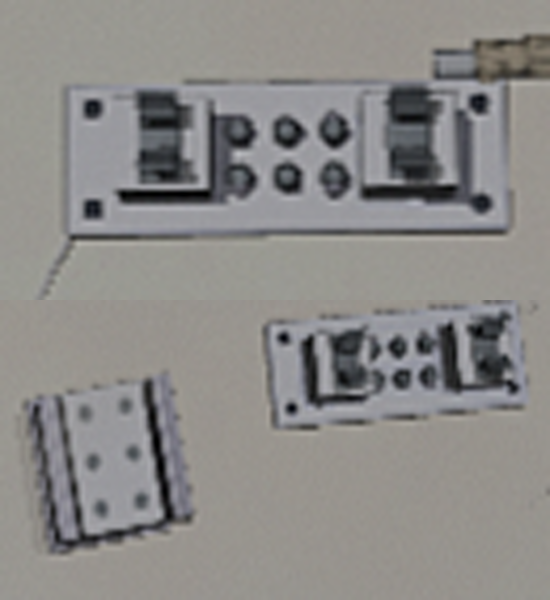

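The crop confirms it: the upper plate, at (297,226), is the 190 mm one, with six bare studs between its stands. The lower right plate is shorter (about 150 mm). The block sits between the channel walls, its length near world x at a yaw of about 9.4°. I'll go above the block first.

```bash
cat > go.py <<'E'
import sys,json
from h import *
from scipy.spatial.transform import Rotation as Ro
def plan(x,y,z,yaw,n=None):
    s=env.get_state(); p=np.array(s['eef_pos']); R=Ro.from_quat(s['tcp_rot'],scalar_first=True)
    a=np.radians(yaw); G=Ro.from_matrix(np.array([[-np.sin(a)*-1,np.cos(a),0],[-np.cos(a),np.sin(a),0],[0,0,-1]]).reshape(3,3))
    rv=(R.inv()*G).as_rotvec(); d=np.array([x,y,z])-p
    k=n or int(max(np.ceil(np.abs(rv/.15).max()-.01),np.ceil(np.linalg.norm(d)/.025),1))
    rows=[]
    for i in range(k):
        Ri=R*Ro.from_rotvec(rv*i/k); rows.append([np.round(Ri.inv().apply(d/k)/.025,2).tolist(),np.round(rv/k/.15,2).tolist()])
    print('at',np.round(p,4),'yaw',np.round(np.degrees(np.arctan2(*R.as_matrix()[1::-1,1])),2),'F',np.round(s['force'],1),'w',round(s['gripper_width'],4),'t',round(s['time_s'],2))
    print('rows',k,'shift mm world',np.round(d*1e3,1),'tool',np.round(R.inv().apply(d)/.025,2),'turn',np.round(rv/.15,2))
    for i in range(0,k,8): print(json.dumps(rows[i:i+8]).replace(' ',''))
if __name__=='__main__': plan(*map(float,sys.argv[1:5]),n=int(sys.argv[5]) if len(sys.argv)>5 else None)
E
python3 go.py 0.44 -0.255 0.23 9.5
```

```text
Traceback (most recent call last):
  File "go.py", line 15, in <module>
    if __name__=='__main__': plan(*map(float,sys.argv[1:5]),n=int(sys.argv[5]) if len(sys.argv)>5 else None)
                             ~~~~^^^^^^^^^^^^^^^^^^^^^^^^^^^^^^^^^^^^^^^^^^^^^^^^^^^^^^^^^^^^^^^^^^^^^^^^^^^
  File "go.py", line 6, in plan
    a=np.radians(yaw); G=Ro.from_matrix(np.array([[-np.sin(a)*-1,np.cos(a),0],[-np.cos(a),np.sin(a),0],[0,0,-1]]).reshape(3,3))
                         ~~~~~~~~~~~~~~^^^^^^^^^^^^^^^^^^^^^^^^^^^^^^^^^^^^^^^^^^^^^^^^^^^^^^^^^^^^^^^^^^^^^^^^^^^^^^^^^^^^^^^^
  File "scipy/spatial/transform/_rotation.pyx", line 1143, in scipy.spatial.transform._rotation.Rotation.from_matrix
ValueError: Non-positive determinant (left-handed or null coordinate frame) in rotation matrix 0: [[ 0.16504761  0.9862856   0.        ]
 [-0.9862856   0.16504761  0.        ]
 [ 0.          0.         -1.        ]].
```

```bash
sed -i 's/\[\[-np.sin(a)\*-1,np.cos(a),0\],\[-np.cos(a)/[[-np.sin(a),np.cos(a),0],[np.cos(a)/' go.py
python3 go.py 0.44 -0.255 0.23 9.5
```

```text
at [0.2629 0.5662 0.2301] yaw 65.09 F [ 0.7  0.9 -0.1] w 0.0854 t 0.1
rows 34 shift mm world [ 1.771e+02 -8.212e+02 -1.000e-01] tool [-20.26 -26.81   0.06] turn [-0.01  0.01  6.47]
[[[-0.6,-0.79,0.0],[-0.0,0.0,0.19]],[[-0.62,-0.77,0.0],[-0.0,0.0,0.19]],[[-0.64,-0.75,0.0],[-0.0,0.0,0.19]],[[-0.66,-0.73,0.0],[-0.0,0.0,0.19]],[[-0.68,-0.72,0.0],[-0.0,0.0,0.19]],[[-0.7,-0.7,0.0],[-0.0,0.0,0.19]],[[-0.72,-0.68,0.0],[-0.0,0.0,0.19]],[[-0.74,-0.65,0.0],[-0.0,0.0,0.19]]]
[[[-0.76,-0.63,0.0],[-0.0,0.0,0.19]],[[-0.78,-0.61,0.0],[-0.0,0.0,0.19]],[[-0.79,-0.59,0.0],[-0.0,0.0,0.19]],[[-0.81,-0.57,0.0],[-0.0,0.0,0.19]],[[-0.83,-0.54,0.0],[-0.0,0.0,0.19]],[[-0.84,-0.52,0.0],[-0.0,0.0,0.19]],[[-0.86,-0.49,0.0],[-0.0,0.0,0.19]],[[-0.87,-0.47,0.0],[-0.0,0.0,0.19]]]
[[[-0.88,-0.44,0.0],[-0.0,0.0,0.19]],[[-0.89,-0.42,0.0],[-0.0,0.0,0.19]],[[-0.91,-0.39,0.0],[-0.0,0.0,0.19]],[[-0.92,-0.37,0.0],[-0.0,0.0,0.19]],[[-0.93,-0.34,0.0],[-0.0,0.0,0.19]],[[-0.94,-0.31,0.0],[-0.0,0.0,0.19]],[[-0.95,-0.29,0.0],[-0.0,0.0,0.19]],[[-0.95,-0.26,0.0],[-0.0,0.0,0.19]]]
[[[-0.96,-0.23,0.0],[-0.0,0.0,0.19]],[[-0.97,-0.21,0.0],[-0.0,0.0,0.19]],[[-0.97,-0.18,0.0],[-0.0,0.0,0.19]],[[-0.98,-0.15,0.0],[-0.0,0.0,0.19]],[[-0.98,-0.12,0.0],[-0.0,0.0,0.19]],[[-0.98,-0.09,0.0],[-0.0,0.0,0.19]],[[-0.99,-0.07,0.0],[-0.0,0.0,0.19]],[[-0.99,-0.04,0.0],[-0.0,0.0,0.19]]]
[[[-0.99,-0.01,0.0],[-0.0,0.0,0.19]],[[-0.99,0.02,0.0],[-0.0,0.0,0.19]]]
```

Call:
{"api": "drive_tool", "payload": {"motion": [[[-0.4,-0.5,0],[0,0,0]],[[-0.75,-1,0],[0,0,0]],[[-0.75,-1,0],[0,0,0]],[[-0.75,-1,0],[0,0,0]],[[-0.75,-1,0],[0,0,0]],[[-0.75,-1,0],[0,0,0]],[[-0.75,-1,0],[0,0,0]],[[-0.75,-1,0],[0,0,0]]], "hand": 1}}

```text
time_s: 0.9
eef_pos: [0.3121, 0.3358, 0.2308]
tcp_rot: [-0.0, 0.216, 0.976, -0.0]
force: [0.2, 0.3, 0.6]
gripper_width: 0.0856
gripper_force: 0.0
```

Call:
{"api": "drive_tool", "payload": {"motion": [[[-0.75,-1,0],[0,0,0]],[[-0.75,-1,0],[0,0,0]],[[-0.75,-1,0],[0,0,0]],[[-0.75,-1,0],[0,0,0]],[[-0.75,-1,0],[0,0,0]],[[-0.75,-1,0],[0,0,0]],[[-0.75,-1,0],[0,0,0]],[[-0.75,-1,0],[0,0,0]]]}}

```text
time_s: 1.7
eef_pos: [0.3638, 0.0915, 0.2309]
tcp_rot: [-0.0, 0.216, 0.976, -0.0]
force: [0.4, -0.7, 0.5]
gripper_width: 0.0853
gripper_force: 0.0
```

Call:
{"api": "drive_tool", "payload": {"motion": [[[-0.75,-1,0],[0,0,0]],[[-0.75,-1,0],[0,0,0]],[[-0.75,-1,0],[0,0,0]],[[-0.75,-1,0],[0,0,0]],[[-0.75,-1,0],[0,0,0]],[[-0.75,-1,0],[0,0,0]],[[-0.75,-1,0],[0,0,0]],[[-0.5,-0.5,0],[0,0,0]]]}}

```text
time_s: 2.5
eef_pos: [0.4154, -0.1397, 0.2309]
tcp_rot: [-0.0, 0.217, 0.976, -0.0]
force: [-0.4, -0.0, 0.6]
gripper_width: 0.0854
gripper_force: 0.0
```

Call:
{"api": "drive_tool", "payload": {"motion": [[[-0.3,-0.5,0],[0,0,0.5]],[[0,0,0],[0,0,1]],[[0,0,0],[0,0,1]],[[0,0,0],[0,0,1]],[[0,0,0],[0,0,1]],[[0,0,0],[0,0,1]],[[0,0,0],[0,0,0.97]],[[0,0,0],[0,0,0]]]}}

```text
time_s: 3.3
eef_pos: [0.417, -0.1517, 0.2309]
tcp_rot: [-0.001, 0.646, 0.763, 0.0]
force: [0.3, 0.2, 0.1]
gripper_width: 0.0852
gripper_force: 0.0
```

```bash
python3 - <<'E'
from h import *
c=cam('wrist','w1.png'); s=env.get_state()
print(s['eef_pos'],s['tcp_rot'],s['time_s'],-np.array(c['R']).T@c['t'],c['R'])
E
python3 go.py .4811 -.2745 .12 9.4 | head -2
```

```text
[ 0.41700935 -0.15181642  0.23097216] [-4.55220980e-04  6.44972590e-01  7.64205564e-01  8.10717361e-05] 3.35 [ 0.4042647  -0.07998849  0.37273034] [[ 9.86421241e-01  1.64234018e-01  5.68666818e-04]
 [ 1.56940434e-01 -9.43623729e-01  2.91451468e-01]
 [ 4.84028530e-02 -2.87404672e-01 -9.56585448e-01]]
at [ 0.417  -0.1518  0.231 ] yaw 9.67 F [-0.2 -0.4 -0.3] w 0.0855 t 3.35
rows 8 shift mm world [  64.1 -122.7 -111. ] tool [-5.27  1.7   4.43] turn [-0.   -0.01  0.03]
```

View pics/w1.png

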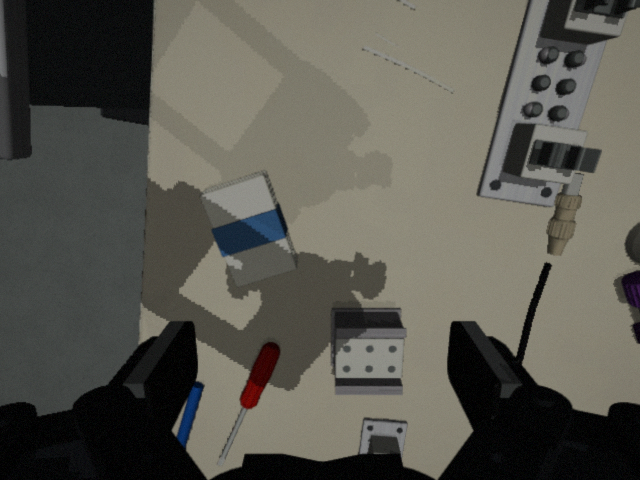

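The wrist view shows the block's six-dimple top at about (370,358) between the channel walls. The larger plate's studs are at about (552,85). I'll measure both from this view.

```bash
cat > mw.py <<'E'
from h import *
c=dict(np.load('last_wrist.npz')); P=depth_pts(c); Z=P[...,2]
def rect(name,box,lo,hi):
    x0,y0,x1,y1=box; m=np.zeros(Z.shape,bool); m[y0:y1,x0:x1]=True
    m&=(Z>lo)&(Z<hi); p=P[m]; r=cv2.minAreaRect(p[:,:2].astype(np.float32))
    print(name,m.sum(),'c',np.round(r[0],4),'size',np.round(r[1],4),'ang',round(r[2],2),'z',np.round(np.median(p[:,2]),4)); return m
if __name__=='__main__':
    print('bench',np.median(Z[150:250,420:470]))
    m=rect('block top',(325,300,412,400),.036,.043); rect('caddy',(325,300,412,400),.015,.055); rect('walls',(325,300,412,400),.0435,.055)
    g=cv2.cvtColor(c['color'],6)
    for n,(x0,y0,x1,y1),z in(('dimples',(338,338,400,378),.04),):
        sub=cv2.resize(g[y0:y1,x0:x1],None,fx=4,fy=4,interpolation=2); t=cv2.threshold(255-sub,0,255,8)[1]
        _,_,st,ce=cv2.connectedComponentsWithStats(t)
        px=[(ce[i]+.5)/4-.5+[x0,y0] for i in range(1,len(st)) if 15<st[i][4]<1500 and st[i][2]<50 and st[i][3]<50]
        W=plane(c,px,z); print(n,np.round(px,1).tolist(),np.round(W,4).tolist(),W.mean(0))
E
python3 mw.py
```

```text
bench -0.000707257824029706
block top 2997 c [ 0.4792 -0.275 ] size [0.0596 0.0624] ang 9.11 z 0.0392
caddy 5252 c [ 0.4792 -0.2755] size [0.0602 0.0666] ang 8.9 z 0.0394
walls 1362 c [ 0.4791 -0.2755] size [0.0596 0.0668] ang 9.18 z 0.045
dimples [[369.3, 348.5], [392.1, 348.7], [346.1, 368.5], [368.6, 368.5], [391.1, 368.7]] [[0.4772, -0.2655, 0.04], [0.4969, -0.2624, 0.04], [0.4608, -0.2885, 0.04], [0.4805, -0.2852, 0.04], [0.5002, -0.2821, 0.04]] [ 0.48313609 -0.27672603  0.04      ]
```

```bash
python3 go.py .480 -.275 .08 9.1 | head -2
```

```text
at [ 0.417  -0.1518  0.231 ] yaw 9.67 F [-0.2 -0.4 -0.3] w 0.0855 t 3.35
rows 9 shift mm world [  63.  -123.2 -151. ] tool [-5.29  1.66  6.03] turn [-0.   -0.01  0.07]
```

Call:
{"api": "drive_tool", "payload": {"motion": [[[-0.8,0.26,0],[0,0,0.07]],[[-0.9,0.28,0.5],[0,0,0]],[[-0.9,0.28,0.9],[0,0,0]],[[-0.9,0.28,0.9],[0,0,0]],[[-0.9,0.28,0.9],[0,0,0]],[[-0.89,0.28,0.9],[0,0,0]],[[0,0,0.9],[0,0,0]],[[0,0,0.8],[0,0,0]]]}}

```text
time_s: 4.15
eef_pos: [0.4788, -0.2768, 0.0848]
tcp_rot: [-0.001, 0.649, 0.761, 0.0]
force: [0.1, -0.4, 0.0]
gripper_width: 0.0854
gripper_force: 0.0
```

```bash
python3 go.py .480 -.275 .006 9.1 | head -2
```

```text
at [ 0.4788 -0.2768  0.0848] yaw 9.02 F [ 0.1 -0.4  0. ] w 0.0854 t 4.15
rows 4 shift mm world [  1.2   1.8 -78.8] tool [0.06 0.06 3.15] turn [-0.   -0.01 -0.01]
```

Call:
{"api": "drive_tool", "payload": {"motion": [[[0.06,0.06,0.5],[0,0,0]],[[0,0,0.8],[0,0,0]],[[0,0,0.8],[0,0,0]],[[0,0,0.7],[0,0,0]],[[0,0,0.35],[0,0,0]],[[0,0,0],[0,0,0]],[[0,0,0],[0,0,0]]]}}

```text
time_s: 4.85
eef_pos: [0.4805, -0.275, 0.0082]
tcp_rot: [0.0, 0.65, 0.76, 0.0]
force: [1.3, 0.8, 1.2]
gripper_width: 0.0856
gripper_force: 0.0
```

Call:
{"api": "drive_tool", "payload": {"motion": [[[0,0,0],[0,0,0]],[[0,0,0],[0,0,0]],[[0,0,0],[0,0,0]],[[0,0,0],[0,0,0]],[[0,0,0],[0,0,0]],[[0,0,0],[0,0,0]]], "hand": -1, "newtons": 40}}

```text
time_s: 5.45
eef_pos: [0.481, -0.2756, 0.0089]
tcp_rot: [0.001, 0.65, 0.76, 0.0]
force: [0.1, 0.1, 7.1]
gripper_width: 0.0593
gripper_force: 44.4
```

Call:
{"api": "drive_tool", "payload": {"motion": [[[0,0,-0.2],[0,0,0]],[[0,0,-0.4],[0,0,0]],[[0,0,-0.6],[0,0,0]],[[0,0,-0.8],[0,0,0]],[[0,0,-0.8],[0,0,0]],[[0,0,-0.8],[0,0,0]],[[0,0,-0.4],[0,0,0]],[[0,0,0],[0,0,0]]]}}

```text
time_s: 6.25
eef_pos: [0.4814, -0.2758, 0.1102]
tcp_rot: [0.002, 0.65, 0.76, 0.0]
force: [0.4, -1.4, -0.1]
gripper_width: 0.0595
gripper_force: 43.8
```

Call:
{"api": "drive_tool", "payload": {"motion": [[[0.5,0,0],[0,0,0]],[[0.9,0.05,0],[0,0,0]],[[1,0.05,0],[0,0,0]],[[1,0.05,0],[0,0,0]],[[1,0.05,0],[0,0,0]],[[1,0.05,0],[0,0,0]],[[1,0.05,0],[0,0,0]],[[1,0.05,0],[0,0,0]]]}}

```text
time_s: 7.05
eef_pos: [0.458, -0.0884, 0.1058]
tcp_rot: [-0.002, 0.65, 0.76, -0.001]
force: [-0.0, -0.7, -1.3]
gripper_width: 0.0593
gripper_force: 43.8
```

Call:
{"api": "drive_tool", "payload": {"motion": [[[1,0,0],[0,0,0]],[[0.9,0,0.2],[0,0,0]],[[0.5,0,0.5],[0,0,0]],[[0,0,0.8],[0,0,0]],[[0,0,0.8],[0,0,0]],[[0,0,0.8],[0,0,0]],[[0,0,0],[0,0,0]]]}}

```text
time_s: 7.75
eef_pos: [0.4462, -0.0303, 0.0259]
tcp_rot: [-0.004, 0.65, 0.76, -0.002]
force: [-0.8, 0.6, -1.8]
gripper_width: 0.0592
gripper_force: 43.7
```

```bash
python3 go.py .45 -.03 .006 9.1 | head -2
python3 - <<'E'
from h import *
cam('scene');c=cam('wrist');a=cam('top')
k=dict(np.load('last_scene.npz'))
p=proj(k,[[.45,-.03,.05]])[0].astype(int);print(p)
cv2.imwrite('pics/c2.png',np.hstack([cv2.resize(k['color'][max(p[1]-100,0):p[1]+80,p[0]-90:p[0]+90],(400,400)),cv2.resize(c['color'],(400,400))])[:,:,::-1])
E
```

```text
at [ 0.4462 -0.0303  0.0259] yaw 8.89 F [-0.8  0.6 -1.8] w 0.0592 t 7.75
rows 1 shift mm world [  3.8   0.3 -19.9] tool [-0.02  0.16  0.8 ] turn [-0.06 -0.02 -0.02]
[274 249]
```

View pics/c2.png

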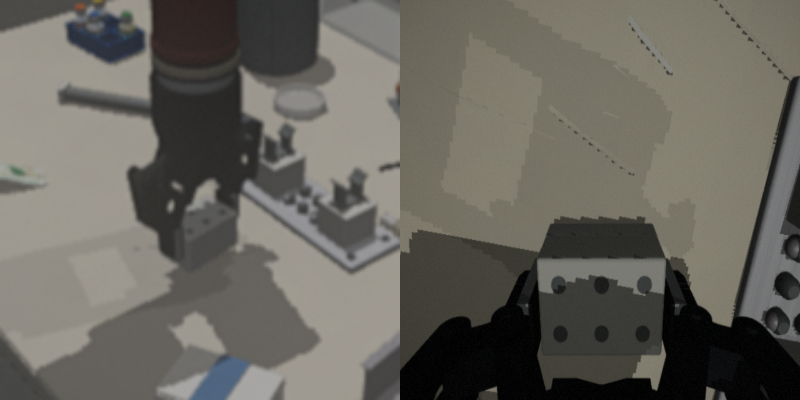

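The block is held level and upright. In the wrist half, its six dimples are at about (560–645, 285–335), and its base is clear above the bench. I'll set it down.

Call:
{"api": "drive_tool", "payload": {"motion": [[[0,0,0.3],[-0.06,-0.02,0]],[[0,0,0.3],[0,0,0]],[[0,0,0.15],[0,0,0]],[[0,0,0.08],[0,0,0]],[[0,0,0],[0,0,0]],[[0,0,0],[0,0,0]]]}}

```text
time_s: 8.5
eef_pos: [0.4511, -0.0314, 0.0094]
tcp_rot: [0.004, 0.65, 0.76, 0.003]
force: [0.3, -0.3, -0.6]
gripper_width: 0.0591
gripper_force: 43.8
```

Call:
{"api": "drive_tool", "payload": {"motion": [[[0,0,0.06],[0,0,0]],[[0,0,0.06],[0,0,0]],[[0,0,0],[0,0,0]],[[0,0,0],[0,0,0]]]}}

```text
time_s: 8.9
eef_pos: [0.4509, -0.0314, 0.0063]
tcp_rot: [0.004, 0.65, 0.76, 0.002]
force: [-0.2, -0.5, -0.5]
gripper_width: 0.0595
gripper_force: 43.8
```

```bash
python3 go.py .45 -.03 .006 9.1 | head -2
```

```text
at [ 0.4509 -0.0314  0.0063] yaw 8.88 F [-0.2 -0.5 -0.5] w 0.0595 t 8.9
rows 1 shift mm world [-0.9  1.4 -0.3] tool [ 0.06 -0.03  0.01] turn [ 0.06  0.02 -0.03]
```

Call:
{"api": "drive_tool", "payload": {"motion": [[[0,0,0.03],[0.06,0.02,0]],[[0,0,0.03],[0,0,0]],[[0,0,0],[0,0,0]],[[0,0,0],[0,0,0]]]}}

```text
time_s: 9.3
eef_pos: [0.4514, -0.0315, 0.005]
tcp_rot: [0.0, 0.65, 0.76, 0.0]
force: [-0.0, -0.7, -0.1]
gripper_width: 0.059
gripper_force: 43.8
```

Call:
{"api": "drive_tool", "payload": {"motion": [[[0,0,0.03],[0,0,0]],[[0,0,0.03],[0,0,0]],[[0,0,0],[0,0,0]]]}}

```text
time_s: 9.6
eef_pos: [0.4514, -0.0315, 0.0049]
tcp_rot: [-0.0, 0.65, 0.76, -0.0]
force: [-5.0, 1.8, 13.7]
gripper_width: 0.0593
gripper_force: 45.4
```

Call:
{"api": "drive_tool", "payload": {"motion": [[[0,0,-0.04],[0,0,0]],[[0,0,0],[0,0,0]],[[0,0,0],[0,0,0]],[[0,0,0],[0,0,0]],[[0,0,-0.4],[0,0,0]],[[0,0,-0.8],[0,0,0]],[[0,0,-1],[0,0,0]],[[0,0,-1],[0,0,0]]], "hand": 1}}

```text
time_s: 10.4
eef_pos: [0.4506, -0.0313, 0.0854]
tcp_rot: [-0.0, 0.65, 0.76, -0.0]
force: [-0.7, 0.2, -0.8]
gripper_width: 0.0854
gripper_force: 0.0
```

Call:
{"api": "drive_tool", "payload": {"motion": [[[0,0,-1],[0,0,0.5]],[[0,0,-0.5],[0,0,1]],[[0,0,0],[0,0,1]],[[0,0,0],[0,0,1]],[[0,0,0],[0,0,1]],[[0,0,0],[0,0,1]],[[0,0,0],[0,0,1]],[[0,0,0],[0,0,1]]]}}

```text
time_s: 11.2
eef_pos: [0.4509, -0.0314, 0.1224]
tcp_rot: [0.0, 0.956, 0.293, 0.0]
force: [-0.3, -0.0, 0.9]
gripper_width: 0.0855
gripper_force: 0.0
```

Call:
{"api": "drive_tool", "payload": {"motion": [[[0,0,0],[0,0,1]],[[0,0,0],[0,0,1]],[[0,0,0],[0,0,0.97]],[[0,0,0],[0,0,0]],[[0,0,0],[0,0,0]]]}}

```text
time_s: 11.7
eef_pos: [0.451, -0.0314, 0.1222]
tcp_rot: [0.0, 0.997, 0.079, 0.0]
force: [0.2, 0.6, -0.5]
gripper_width: 0.0856
gripper_force: 0.0
```

```bash
python3 - <<'E'
from h import *
for n in('wrist','top'):
    c=cam(n,n+'3.png'); P=depth_pts(c); Z=P[...,2]
    m=(Z>.030)&(Z<.041)&(abs(P[...,0]-.451)<.06)&(abs(P[...,1]+.0315)<.06)
    p=P[m]; r=cv2.minAreaRect(p[:,:2].astype(np.float32)) if m.any() else None; print(n,m.sum(),r,np.median(p[:,2]))
    m=(Z>.0425)&(Z<.0455)&(abs(P[...,0]-.58)<.06)&(abs(P[...,1]+.025)<.12)
    p=P[m]; r=cv2.minAreaRect(p[:,:2].astype(np.float32)) if m.any() else None; print(' stands',m.sum(),r)
E
python3 go.py .451 -.031 .08 -81 | head -2
```

```text
wrist 7225 ((0.451055109500885, -0.031957902014255524), (0.060189832001924515, 0.040063634514808655), 8.88627815246582) 0.03509457193762361
 stands 3897 ((0.5635365843772888, -0.029358170926570892), (0.025500673800706863, 0.14411047101020813), 8.398581504821777)
top 29 ((0.4242021441459656, -0.033573828637599945), (0.0030986203346401453, 0.03704126179218292), 4.629155158996582) 0.03503341948384163
 stands 234 ((0.5809018015861511, -0.026775121688842773), (0.03839080035686493, 0.14153894782066345), 0.19107666611671448)
at [ 0.451  -0.0314  0.122 ] yaw -80.99 F [-0.5  0.2  0.2] w 0.0851 t 11.8
rows 2 shift mm world [  0.    0.4 -42. ] tool [ 0.   -0.02  1.68] turn [ 0. -0.  0.]
```

View pics/wrist3.png

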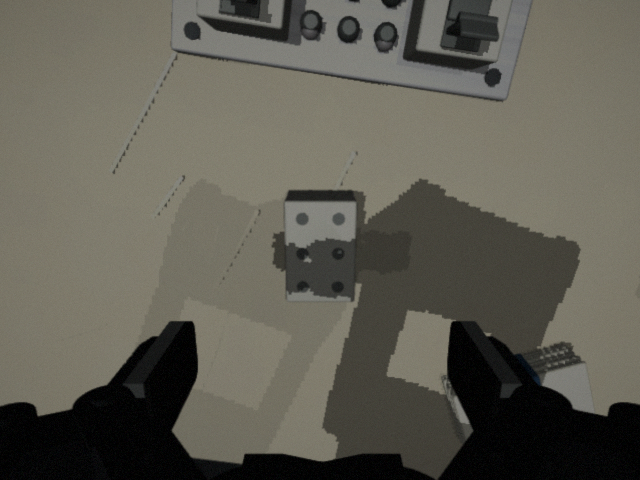

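The wrist view shows the block standing at (320,245) with its long sides facing the fingers; it agrees with the arm to within about 0.5 mm. The plate is cut off at the top edge, so I'll shift forward to measure it before grasping.

Call:
{"api": "drive_tool", "payload": {"motion": [[[0.7,0,-0.3],[0,0,0]],[[0.9,0,-0.3],[0,0,0]],[[0.9,0,0],[0,0,0]],[[0.5,0,0],[0,0,0]],[[0,0,0],[0,0,0]],[[0,0,0],[0,0,0]]]}}

```text
time_s: 12.4
eef_pos: [0.524, -0.0197, 0.1361]
tcp_rot: [-0.0, 0.997, 0.078, -0.001]
force: [-0.5, -0.0, 1.3]
gripper_width: 0.0854
gripper_force: 0.0
```

Run:
```python
from h import *
c=cam('wrist','w4.png'); P=depth_pts(c); Z=P[...,2]; print(env.get_state()['eef_pos'])
near=(abs(P[...,0]-.58)<.06)&(abs(P[...,1]+.025)<.13)
print('bench',np.median(Z[(Z<.004)&(Z>-.004)]))
for n,lo,hi in(('plate all',.005,.08),('plate face',.0055,.0095),('stands',.042,.0455)):
    m=near&(Z>lo)&(Z<hi); p=P[m]; print(n,m.sum(),cv2.minAreaRect(p[:,:2].astype(np.float32)),np.median(p[:,2]))
    if n=='stands':
        k,l,st,ce=cv2.connectedComponentsWithStats(m.astype(np.uint8))
        for i in range(1,k):
            if st[i][4]>200: print('  ',st[i],cv2.minAreaRect(P[l==i][:,:2].astype(np.float32)))
m=near&(Z>.015)&(Z<.0195)
k,l,st,ce=cv2.connectedComponentsWithStats(m.astype(np.uint8))
for i in range(1,k):
    if st[i][4]>60:
        q=P[l==i][:,:2].astype(np.float32); print('stud',st[i][4],cv2.minEnclosingCircle(q),q.mean(0),np.median(P[l==i][:,2]))
```

```text
[ 0.52367977 -0.01973448  0.13605356]
bench -0.0009285078311304702
plate all 36718 ((0.5819342732429504, -0.044847458600997925), (0.08239507675170898, 0.22787629067897797), 5.651415824890137) 0.008791667682874087
plate face 18386 ((0.58721923828125, -0.032272934913635254), (0.08202237635850906, 0.19882148504257202), 1.136695384979248) 0.007123776095741375
stands 5910 ((0.579343855381012, -0.027675658464431763), (0.0401119664311409, 0.14250759780406952), 1.0104385614395142) 0.04319086259839955
   [ 216   97   80   87 3105] ((0.5783977508544922, 0.02347070351243019), (0.040074195712804794, 0.04029292240738869), 1.2719866037368774)
   [ 402  125   86   84 2789] ((0.5802072882652283, -0.079097218811512), (0.04004517197608948, 0.03961077705025673), 0.934540867805481)
stud 1811 ((0.6201416850090027, -0.12270143628120422), 0.03299715742468834) [ 0.6205157  -0.12068877] 0.017982540063881784
stud 261 ((0.5852060317993164, -0.008261661976575851), 0.003373319050297141) [ 0.5898096  -0.00785454] 0.01652741691248087
stud 235 ((0.5893840789794922, -0.02768487110733986), 0.005832143127918243) [ 0.58980507 -0.02776845] 0.01658367200248289
stud 260 ((0.589074969291687, -0.04825148731470108), 0.005570666398853064) [ 0.5905857  -0.04771247] 0.01638185357352249
stud 102 ((0.5801825523376465, -0.06020726263523102), 0.019788045436143875) [ 0.58059996 -0.05955098] 0.017054380840086952
stud 249 ((0.5681112408638, -0.008707250468432903), 0.006315181497484446) [ 0.5686691  -0.00822662] 0.01661180939083121
stud 237 ((0.56964510679245, -0.028072625398635864), 0.005809055175632238) [ 0.5694579 -0.0283967] 0.01658427237237647
stud 246 ((0.5675938129425049, -0.04821047931909561), 0.005139276385307312) [ 0.5691313  -0.04812983] 0.016532757677727425
```

View pics/w4.png

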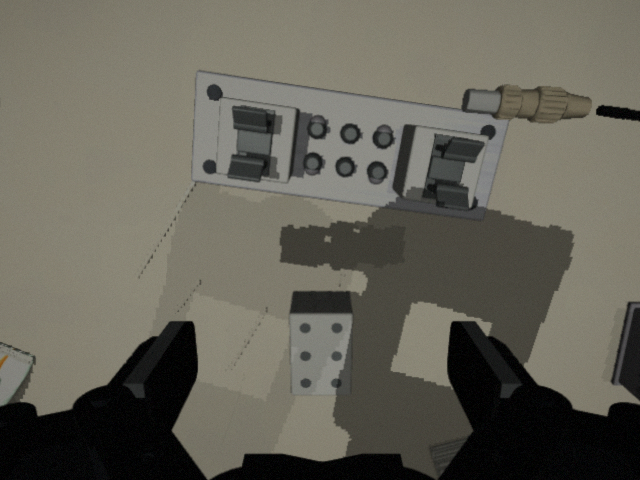

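The plate is clearly seen, with stands at (256,145) and (440,165) and studs at about (347,147). The fits agree on a seat at (0.5794, -0.0279), with a tool yaw of 1.0° there. Back to grasp the block by its long sides.

```bash
python3 go.py .4511 -.0318 .09 -81 | head -2
```

```text
at [ 0.5237 -0.0197  0.1361] yaw -81.08 F [ 0.1 -0.3 -0.8] w 0.0856 t 12.45
rows 4 shift mm world [-72.6 -12.1 -46.1] tool [-2.94  0.03  1.85] turn [-0.    0.02 -0.01]
```

Call:
{"api": "drive_tool", "payload": {"motion": [[[-0.6,0.03,0],[0,0,0]],[[-0.9,0,0.3],[0,0,0]],[[-0.9,0,0.6],[0,0,0]],[[-0.54,0,0.6],[0,0,0]],[[0,0,0.35],[0,0,0]],[[0,0,0],[0,0,0]],[[0,0,0],[0,0,0]]]}}

```text
time_s: 13.15
eef_pos: [0.4534, -0.0321, 0.0911]
tcp_rot: [0.0, 0.997, 0.078, 0.001]
force: [0.2, 0.4, 0.4]
gripper_width: 0.0852
gripper_force: 0.0
```

```bash
python3 go.py .4511 -.0318 .006 -81 | head -2
```

```text
at [ 0.4534 -0.0321  0.0911] yaw -81.1 F [0.2 0.4 0.4] w 0.0852 t 13.15
rows 4 shift mm world [ -2.3   0.3 -85.1] tool [-0.09 -0.03  3.4 ] turn [ 0.   -0.01 -0.01]
```

Call:
{"api": "drive_tool", "payload": {"motion": [[[-0.09,-0.03,0.5],[0,0,0]],[[0,0,0.8],[0,0,0]],[[0,0,0.8],[0,0,0]],[[0,0,0.8],[0,0,0]],[[0,0,0.42],[0,0,0]],[[0,0,0],[0,0,0]],[[0,0,0],[0,0,0]]]}}

```text
time_s: 13.85
eef_pos: [0.4508, -0.0316, 0.0078]
tcp_rot: [0.0, 0.997, 0.078, 0.0]
force: [-0.4, -0.5, 0.2]
gripper_width: 0.0853
gripper_force: 0.0
```

Call:
{"api": "drive_tool", "payload": {"motion": [[[0,0,0],[0,0,0]],[[0,0,0],[0,0,0]],[[0,0,0],[0,0,0]],[[0,0,0],[0,0,0]],[[0,0,0],[0,0,0]],[[0,0,0],[0,0,0]],[[0,0,0],[0,0,0]]], "hand": -1, "newtons": 60}}

```text
time_s: 14.55
eef_pos: [0.4513, -0.0318, 0.0085]
tcp_rot: [0.0, 0.997, 0.078, 0.001]
force: [-1.1, 0.2, 6.4]
gripper_width: 0.0392
gripper_force: 61.4
```

Call:
{"api": "drive_tool", "payload": {"motion": [[[0,0,-0.2],[0,0,0]],[[0,0,-0.5],[0,0,0]],[[0,0,-0.8],[0,0,0]],[[0,0,-0.9],[0,0,0]],[[0,0,-0.9],[0,0,0]],[[0,0,-0.7],[0,0,0]],[[0,0,0],[0,0,0]]]}}

```text
time_s: 15.25
eef_pos: [0.4525, -0.032, 0.1107]
tcp_rot: [0.001, 0.997, 0.078, 0.003]
force: [-0.3, 0.3, 0.2]
gripper_width: 0.0392
gripper_force: 60.8
```

```bash
python3 go.py .5794 -.0279 .11 1.0 10
```

```text
at [ 0.4525 -0.032   0.1107] yaw -81.1 F [-0.3  0.3  0.2] w 0.0392 t 15.25
rows 10 shift mm world [126.9   4.1  -0.7] tool [5.04 0.62 0.06] turn [ 0.04 -0.02 -9.55]
[[[0.5,0.06,0.01],[0.0,-0.0,-0.96]],[[0.49,0.13,0.01],[0.0,-0.0,-0.96]],[[0.47,0.2,0.01],[0.0,-0.0,-0.96]],[[0.43,0.27,0.01],[0.0,-0.0,-0.96]],[[0.39,0.33,0.0],[0.0,-0.0,-0.96]],[[0.34,0.38,0.0],[0.0,-0.0,-0.96]],[[0.28,0.42,0.0],[0.0,-0.0,-0.96]],[[0.22,0.46,0.0],[0.0,-0.0,-0.96]]]
[[[0.15,0.48,0.0],[0.0,-0.0,-0.96]],[[0.08,0.5,0.0],[0.0,-0.0,-0.96]]]
```

Call:
{"api": "drive_tool", "payload": {"motion": [[[0,0,0],[0,0,-0.6]],[[0,0,0],[0,0,-1]],[[0,0,0],[0,0,-1]],[[0,0,0],[0,0,-1]],[[0,0,0],[0,0,-1]],[[0,0,0],[0,0,-1]],[[0,0,0],[0,0,-1]],[[0,0,0],[0,0,-1]]]}}

```text
time_s: 16.05
eef_pos: [0.449, -0.0313, 0.1064]
tcp_rot: [-0.001, 0.796, 0.606, -0.001]
force: [-0.7, 0.2, -1.1]
gripper_width: 0.0391
gripper_force: 60.7
```

Call:
{"api": "drive_tool", "payload": {"motion": [[[0,0.5,0],[0,0,-1]],[[0,0.8,0],[0,0,-0.9]],[[0,1,0],[0,0,0]],[[0,1,0],[0,0,0]],[[0,1,0],[0,0,0]],[[0,0.6,0],[0,0,0]],[[0,0,0],[0,0,0]],[[0,0,0],[0,0,0]]]}}

```text
time_s: 16.85
eef_pos: [0.5707, -0.0364, 0.1062]
tcp_rot: [-0.001, 0.704, 0.711, -0.001]
force: [-0.5, 0.2, -0.5]
gripper_width: 0.0391
gripper_force: 60.7
```

```bash
python3 go.py .5794 -.0279 .05 1.0|head -2
python3 - <<'E'
from h import *
c=cam('wrist','w5.png'); P=depth_pts(c); Z=P[...,2]; e=env.get_state()['eef_pos']; print(e)
m=(Z>e[2]+.0215)&(Z<e[2]+.032)&(abs(P[...,0]-e[0])<.05)&(abs(P[...,1]-e[1])<.05)
g=cv2.morphologyEx(m.astype(np.uint8),2,np.ones((5,5)))
k,l,st,ce=cv2.connectedComponentsWithStats(g); i=1+st[1:,4].argmax(); q=P[(l==i)]
print(st[i],cv2.minAreaRect(q[:,:2].astype(np.float32)),np.median(q[:,2]),np.linalg.lstsq(np.c_[q[:,:2]-e[:2],np.ones(len(q))],q[:,2],rcond=None)[0])
E
```

```text
at [ 0.5707 -0.0364  0.1062] yaw 0.55 F [-0.5  0.2 -0.5] w 0.0391 t 16.85
rows 3 shift mm world [  8.7   8.5 -56.2] tool [0.33 0.36 2.25] turn [-0.02 -0.   -0.05]
[ 0.57034698 -0.03633111  0.10628635]
[  232   270   202   176 23913] ((0.5727618932723999, -0.03703557699918747), (0.061565350741147995, 0.060700323432683945), 0.06495547294616699) 0.13281674603276328 [-0.00144355 -0.00649877  0.13281212]
```

View pics/w5.png

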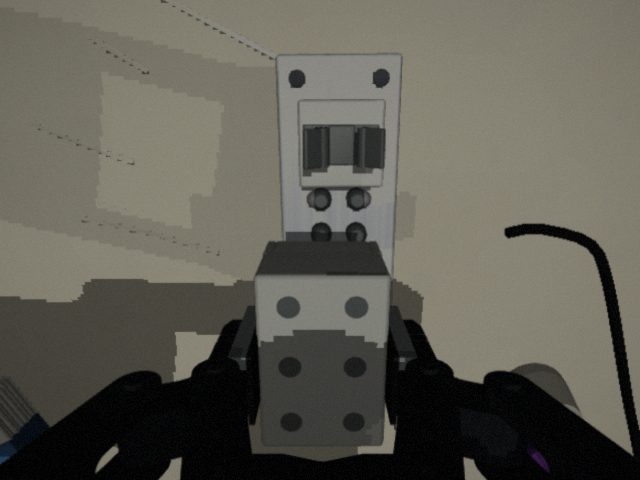

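The wrist view shows the block held level, with dimples at about (290–355, 307–422) and one stand and four studs visible beyond it. I'll work out the block's offset and the plate from this one view.

Run:
```python
from h import *
c=dict(np.load('last_wrist.npz')); P=depth_pts(c); Z=P[...,2]; e=env.get_state()['eef_pos']
m=(Z>.0418)&(Z<.0452)&(abs(P[...,0]-.58)<.03)&(abs(P[...,1]-.023)<.04); print('stand+y',m.sum(),cv2.minAreaRect(P[m][:,:2].astype(np.float32)))
g=cv2.cvtColor(c['color'],6).astype(np.uint8); px=[]
for u,v in[(288,307),(355,307),(290,367),(355,367),(291,422),(353,422)]:
    s=g[v-16:v+17,u-16:u+17].astype(float); bg=np.median(s); w=(s<.75*bg); k,l,st,ce=cv2.connectedComponentsWithStats(w.astype(np.uint8))
    i=l[16,16]; px.append(ce[i]+[u-16,v-16]); print(st[i][2:5],end=' ')
W=plane(c,px,.1328)[:,:2]; print(np.round(px,1).tolist()); print(np.round(W,4).tolist(),W.mean(0),W.mean(0)-e[:2])
d=W[[0,1]].mean(0)-W[[4,5]].mean(0); print('len',np.linalg.norm(d),'yaw',np.degrees(np.arctan2(d[1],d[0])))
```

```text
stand+y 4007 ((0.5782386064529419, 0.023544877767562866), (0.04011690244078636, 0.040127310901880264), 0.7634207010269165)
[ 23  22 398] [ 23  22 403] [ 22  20 362] [ 22  21 357] [ 22  19 326] [ 22  20 325] [[287.9, 307.0], [356.1, 306.9], [289.4, 366.7], [354.5, 366.7], [290.6, 421.7], [353.3, 421.7]]
[[0.5601, -0.0175], [0.5801, -0.0173], [0.5603, -0.0375], [0.5803, -0.0373], [0.5604, -0.0575], [0.5805, -0.0573]] [ 0.57029065 -0.03737414] [-5.63314816e-05 -1.04303517e-03]
len 0.04003982301692615 yaw 90.48494801345447
```

Call:
{"api": "drive_tool", "payload": {"motion": [[[0.38,0.35,0],[-0.01,0,-0.05]],[[0,0,0.5],[0,0,0]],[[0,0,0.9],[0,0,0]],[[0,0,0.8],[0,0,0]],[[0,0,0.4],[0,0,0]],[[0,0,0],[0,0,0]],[[0,0,0],[0,0,0]]]}}

```text
time_s: 17.6
eef_pos: [0.5809, -0.0269, 0.0426]
tcp_rot: [0.001, 0.701, 0.713, 0.001]
force: [-0.6, -0.4, -0.5]
gripper_width: 0.039
gripper_force: 60.8
```

```bash
python3 go.py .5793 -.0270 .033 1.0|head -2
```

```text
at [ 0.5809 -0.0269  0.0426] yaw 0.98 F [-0.6 -0.4 -0.5] w 0.039 t 17.6
rows 1 shift mm world [-1.6 -0.1 -9.6] tool [-0.   -0.07  0.38] turn [ 0.01  0.   -0.  ]
```

Call:
{"api": "drive_tool", "payload": {"motion": [[[0,-0.06,0.2],[0,0,0]],[[0,0,0.2],[0,0,0]],[[0,0,0],[0,0,0]],[[0,0,0],[0,0,0]]]}}

```text
time_s: 18.0
eef_pos: [0.5793, -0.027, 0.0326]
tcp_rot: [0.001, 0.701, 0.713, 0.001]
force: [0.2, -0.4, -0.9]
gripper_width: 0.0393
gripper_force: 60.8
```

```bash
python3 go.py .5793 -.0270 .0165 1.0|head -2
```

```text
at [ 0.5793 -0.027   0.0326] yaw 0.97 F [ 0.2 -0.4 -0.9] w 0.0393 t 18.0
rows 1 shift mm world [ -0.    0.  -16.1] tool [ 0.   -0.    0.64] turn [ 0.01 -0.   -0.  ]
```

Aligned. Lowering gently onto the studs.

Call:
{"api": "drive_tool", "payload": {"motion": [[[0,0,0.1],[0,0,0]],[[0,0,0.1],[0,0,0]],[[0,0,0.1],[0,0,0]],[[0,0,0.05],[0,0,0]],[[0,0,0],[0,0,0]]]}}

```text
time_s: 18.5
eef_pos: [0.5796, -0.027, 0.0238]
tcp_rot: [0.001, 0.701, 0.713, 0.001]
force: [0.1, 0.1, -1.4]
gripper_width: 0.0388
gripper_force: 60.8
```

Call:
{"api": "drive_tool", "payload": {"motion": [[[0,0,0.05],[0,0,0]],[[0,0,0.05],[0,0,0]],[[0,0,0.05],[0,0,0]],[[0,0,0.05],[0,0,0]],[[0,0,0],[0,0,0]]]}}

```text
time_s: 19.0
eef_pos: [0.5798, -0.0272, 0.0193]
tcp_rot: [0.001, 0.701, 0.713, 0.001]
force: [-0.3, 0.8, 2.9]
gripper_width: 0.039
gripper_force: 61.2
```

Call:
{"api": "drive_tool", "payload": {"motion": [[[0,0,0.05],[0,0,0]],[[0,0,0.05],[0,0,0]],[[0,0,0.02],[0,0,0]],[[0,0,0],[0,0,0]]]}}

```text
time_s: 19.4
eef_pos: [0.5798, -0.0272, 0.0165]
tcp_rot: [0.001, 0.701, 0.713, 0.001]
force: [-1.8, -1.2, 6.2]
gripper_width: 0.0391
gripper_force: 61.7
```

Call:
{"api": "drive_tool", "payload": {"motion": [[[0,0,0.04],[0,0,0]],[[0,0,0.02],[0,0,0]],[[0,0,0],[0,0,0]]]}}

```text
time_s: 19.7
eef_pos: [0.5798, -0.0272, 0.0165]
tcp_rot: [0.0, 0.701, 0.713, 0.0]
force: [-4.7, 0.9, 15.2]
gripper_width: 0.0391
gripper_force: 62.8
```

Bottomed out at the seated height with 15 N. Release, rise and check.

Call:
{"api": "drive_tool", "payload": {"motion": [[[0,0,-0.04],[0,0,0]],[[0,0,0],[0,0,0]],[[0,0,0],[0,0,0]],[[0,0,0],[0,0,0]],[[0,0,-0.3],[0,0,0]],[[0,0,-0.8],[0,0,0]],[[0,0,-1],[0,0,0]],[[0,0,-1],[0,0,0]]], "hand": 1}}

```text
time_s: 20.5
eef_pos: [0.5789, -0.027, 0.0936]
tcp_rot: [0.0, 0.701, 0.713, 0.0]
force: [0.4, -0.8, -0.5]
gripper_width: 0.0852
gripper_force: 0.0
```

Call:
{"api": "drive_tool", "payload": {"motion": [[[-0.5,0,-1],[0,0,0]],[[-1,0,-0.5],[0,0,0]],[[-0.5,0,0],[0,0,0]],[[0,0,0],[0,0,0]],[[0,0,0],[0,0,0]]]}}

```text
time_s: 21.0
eef_pos: [0.5789, -0.0766, 0.1288]
tcp_rot: [-0.001, 0.701, 0.713, 0.0]
force: [-0.6, -0.2, -0.4]
gripper_width: 0.0855
gripper_force: 0.0
```

Run:
```python
from h import *
c=cam('wrist','w6.png'); P=depth_pts(c); Z=P[...,2]; print(env.get_state()['eef_pos'],env.get_state()['time_s'])
s=np.array([.5793,-.028])
def reg(n,dx,dy,lo=.03):
    m=(abs(P[...,0]-s[0]-dx)<.015)&(abs(P[...,1]-s[1]-dy)<.02 )&(Z>lo)&(Z<.06)
    if n!='block': m&=(abs(P[...,0]-s[0])>.0)
    q=P[m]; A=np.linalg.lstsq(np.c_[q[:,:2]-s,np.ones(len(q))],q[:,2],rcond=None)[0]; print(n,m.sum(),np.percentile(q[:,2],[5,25,50,75,95]).round(4),A.round(4))
reg('block',0,0)
for y in(-.068,-.086,-.068+.08,.031):
    m=(abs(P[...,0]-s[0])<.017)&(abs(P[...,1]-y)<.004)&(Z>.04)&(Z<.048); print('stand',y,m.sum(),np.median(Z[m]) if m.any() else 0)
m=(Z>.046-.006)&(Z<.048)&(abs(P[...,0]-s[0])<.03)&(abs(P[...,1]-s[1])<.0312); print(cv2.minAreaRect(P[m][:,:2].astype(np.float32)))
a=cam('top');
```

```text
[ 0.57878683 -0.07620264  0.12863006] 21.05
block 4423 [0.0426 0.0432 0.0437 0.0441 0.0448] [ 0.0036 -0.0055  0.0437]
stand -0.068 937 0.04344288968197094
stand -0.086 236 0.04696519907874905
stand 0.011999999999999997 1210 0.043348815453248535
stand 0.031 447 0.04644749028995826
((0.5792924165725708, -0.028803540393710136), (0.04056835547089577, 0.061204686760902405), 0.8725923299789429)
```

View pics/w6.png

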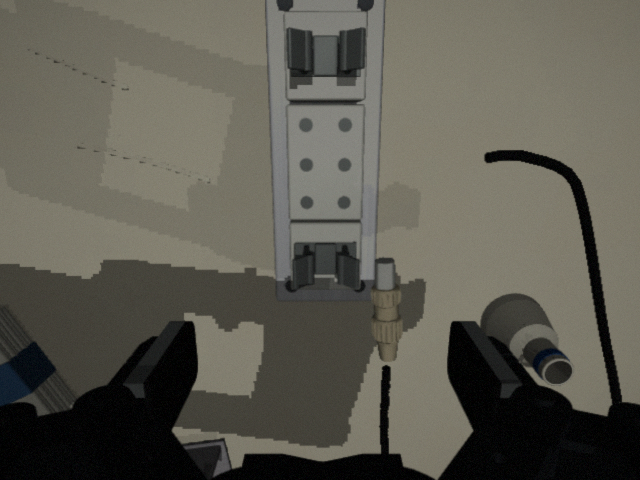

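The block is seated: its top at (325,165) reads 43.7 mm against 43.4 mm for the stands, level, with even gaps at both ends. On to the tube, the grey one with white flanges at (165,245) in the top view.

Call:
{"api": "drive_tool", "payload": {"motion": [[[0.3,0,-0.4],[0,0,0]],[[0.8,-0.1,-0.8],[0,0,0]],[[1,-0.15,-0.8],[0,0,0]],[[1,-0.15,-0.6],[0,0,0]],[[1,-0.15,0],[0,0,0]],[[1,-0.15,0],[0,0,0]],[[1,-0.15,0],[0,0,0]],[[1,-0.15,0],[0,0,0]]]}}

```text
time_s: 21.9
eef_pos: [0.5513, 0.1022, 0.1957]
tcp_rot: [0.0, 0.701, 0.713, 0.001]
force: [0.5, -0.2, 1.3]
gripper_width: 0.0855
gripper_force: 0.0
```

Call:
{"api": "drive_tool", "payload": {"motion": [[[1,-0.15,0],[0,0,0]],[[1,-0.15,0],[0,0,0]],[[1,-0.15,0],[0,0,0]],[[1,-0.15,0],[0,0,0]],[[1,0,0],[0,0,0]],[[0.7,0,0],[0,0,-0.5]],[[0,0,0],[0,0,-1]],[[0,0,0],[0,0,-1]]]}}

```text
time_s: 22.7
eef_pos: [0.5336, 0.2442, 0.1954]
tcp_rot: [0.0, 0.552, 0.834, 0.0]
force: [1.1, -0.1, 0.0]
gripper_width: 0.0857
gripper_force: 0.0
```

Call:
{"api": "drive_tool", "payload": {"motion": [[[0,0,0],[0,0,-0.5]],[[0,0,0],[0,0,0]],[[0,0,0],[0,0,0]]]}}

```text
time_s: 23.0
eef_pos: [0.5341, 0.2429, 0.1954]
tcp_rot: [0.0, 0.525, 0.851, 0.0]
force: [1.1, 0.5, -0.5]
gripper_width: 0.0851
gripper_force: 0.0
```

```bash
python3 - <<'E'
from h import *
c=cam('wrist','w7.png'); P=depth_pts(c); Z=P[...,2]; print(env.get_state()['eef_pos'],env.get_state()['time_s'])
near=(abs(P[...,0]-.538)<.1)&(abs(P[...,1]-.257)<.1)
m=near&(Z>.006)&(Z<.03); k,l,st,ce=cv2.connectedComponentsWithStats(m.astype(np.uint8)); i=1+st[1:,4].argmax(); q=P[l==i]
print(st[i],cv2.minAreaRect(q[:,:2].astype(np.float32)),np.percentile(q[:,2],[50,90,98]))
top=q[q[:,2]>np.percentile(q[:,2],98)-.006][:,:2]; mu=top.mean(0); v=np.linalg.svd(top-mu,full_matrices=False)[2][0]; t=(top-mu)@v
print('axis yaw',np.degrees(np.arctan2(v[1],v[0])),mu,'ends',t.min(),t.max(),'mid',mu+v*(t.min()+t.max())/2)
E
python3 go.py .5384 .2567 .1 27|head -2
```

```text
[0.53421462 0.24275419 0.19539046] 23.05
[ 307   99   53  197 4189] ((0.5375973582267761, 0.2550643980503082), (0.01984935626387596, 0.1504833996295929), 35.18315124511719) [0.01626598 0.01841186 0.01967158]
axis yaw -54.84770779093336 [0.53492126 0.2588271 ] ends -0.07056480114659966 0.07985822961308449 mid [0.53759661 0.25502783]
at [0.5342 0.2428 0.1954] yaw 26.71 F [-0.2  0.4 -0.1] w 0.085 t 23.05
rows 4 shift mm world [  4.2  13.9 -95.4] tool [0.42 0.4  3.82] turn [ 0.01  0.   -0.03]
```

View pics/w7.png

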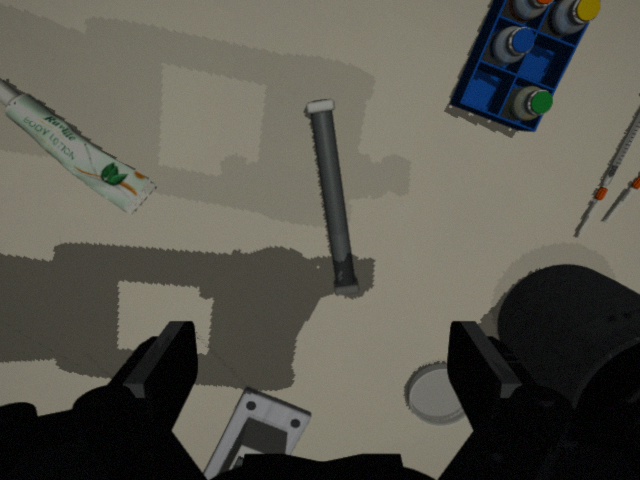

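The wrist view shows the tube from (320,105) to (346,288), with a fitted centre at (0.5376, 0.2550) and axis yaw 125.2°, so tool yaw is 35.2°. I'll check the clearance to the dark pot at (590,340).

```bash
python3 - <<'E'
from h import *
c=dict(np.load('last_top.npz'));a=np.radians(35.2); ty=np.array([np.cos(a),np.sin(a)]); tx=np.array([-np.sin(a),np.cos(a)])
for n in('top','wrist'):
    c=dict(np.load(f'last_{n}.npz')); P=depth_pts(c); 
    q=P[(P[...,2]>.006)&(P[...,2]<.19)&(np.hypot(P[...,0]-.5376,P[...,1]-.255)<.25)]
    if n=='wrist': q=q[q[:,2]<.12]
    d=q[:,:2]-[.5376,.255]; u=d@ty; w=d@tx
    for lo,hi in((.006,.05),(.05,.19)):
        s=(q[:,2]>lo)&(q[:,2]<hi)&(abs(w)<.06)&(abs(u)>.02); print(n,lo,'along ty: neg',u[s&(u<0)].max(initial=-9),'pos',u[s&(u>0)].min(initial=9))
E
python3 go.py .5376 .2550 .08 35.2|head -2
```

```text
top 0.006 along ty: neg -0.024288209166392818 pos 0.02007985178431926
top 0.05 along ty: neg -9.0 pos 0.13763101790094961
wrist 0.006 along ty: neg -0.14755359041838445 pos 0.09447594242152868
wrist 0.05 along ty: neg -9.0 pos 9.0
at [0.5342 0.2428 0.1954] yaw 26.71 F [-0.2  0.4 -0.1] w 0.085 t 23.05
rows 5 shift mm world [   3.4   12.2 -115.4] tool [0.38 0.33 4.62] turn [ 0.01  0.   -0.99]
```

Call:
{"api": "drive_tool", "payload": {"motion": [[[0.38,0.33,0.3],[0,0,0]],[[0,0,0.9],[0,0,-0.5]],[[0,0,1],[0,0,-0.49]],[[0,0,1],[0,0,0]],[[0,0,0.9],[0,0,0]],[[0,0,0.5],[0,0,0]],[[0,0,0],[0,0,0]],[[0,0,0],[0,0,0]]]}}

```text
time_s: 23.85
eef_pos: [0.5382, 0.2549, 0.0805]
tcp_rot: [0.001, 0.46, 0.888, 0.001]
force: [0.4, 0.4, 0.9]
gripper_width: 0.0856
gripper_force: 0.0
```

```bash
python3 go.py .5376 .2550 .003 35.2|head -2
```

```text
at [0.5382 0.2549 0.0805] yaw 35.26 F [0.4 0.4 0.9] w 0.0856 t 23.85
rows 4 shift mm world [ -0.6   0.1 -77.5] tool [ 0.02 -0.02  3.1 ] turn [0.01 0.01 0.01]
```

Call:
{"api": "drive_tool", "payload": {"motion": [[[0,-0.02,0.5],[0,0,0]],[[0,0,0.9],[0,0,0]],[[0,0,0.9],[0,0,0]],[[0,0,0.6],[0,0,0]],[[0,0,0.15],[0,0,0]],[[0,0,0],[0,0,0]],[[0,0,0],[0,0,0]]]}}

```text
time_s: 24.55
eef_pos: [0.5386, 0.2545, 0.005]
tcp_rot: [0.001, 0.46, 0.888, 0.001]
force: [0.1, 0.6, 1.0]
gripper_width: 0.0851
gripper_force: 0.0
```

Call:
{"api": "drive_tool", "payload": {"motion": [[[0,0,0],[0,0,0]],[[0,0,0],[0,0,0]],[[0,0,0],[0,0,0]],[[0,0,0],[0,0,0]],[[0,0,0],[0,0,0]],[[0,0,0],[0,0,0]],[[0,0,0],[0,0,0]],[[0,0,0],[0,0,0]]], "hand": -1, "newtons": 60}}

```text
time_s: 25.35
eef_pos: [0.5378, 0.2543, 0.0044]
tcp_rot: [0.001, 0.46, 0.888, 0.001]
force: [-0.5, 0.9, 3.3]
gripper_width: 0.0134
gripper_force: 58.9
```

Call:
{"api": "drive_tool", "payload": {"motion": [[[0,0,-0.2],[0,0,0]],[[0,0,-0.5],[0,0,0]],[[0,0,-0.9],[0,0,0]],[[0,0,-1],[0,0,0]],[[0,0,-1],[0,0,0]],[[0,0,-1],[0,0,0]],[[0,0,-0.6],[0,0,0]],[[0,0,0],[0,0,0]]]}}

```text
time_s: 26.15
eef_pos: [0.5394, 0.2549, 0.1374]
tcp_rot: [0.003, 0.46, 0.888, 0.003]
force: [0.7, -0.1, -1.1]
gripper_width: 0.0134
gripper_force: 58.7
```

```bash
python3 - <<'E'
from h import *
c=cam('wrist','w8.png')
E
python3 go.py .5793 -.028 .13 1|head -2
```

```text
at [0.5381 0.2544 0.1353] yaw 35.27 F [-0.4  0.4 -1.8] w 0.0137 t 26.2
rows 12 shift mm world [  41.2 -282.4   -5.3] tool [-10.18  -5.18   0.21] turn [0.03 0.   3.99]
```

View pics/w8.png

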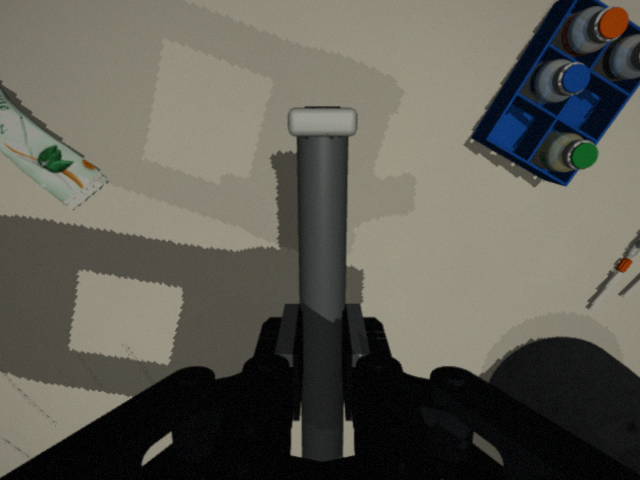

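The tube is held; its far flange shows at (322,122), with the axis along the tool x. Carry it to the plate.

Call:
{"api": "drive_tool", "payload": {"motion": [[[-0.4,-0.2,0],[0,0,0]],[[-0.8,-0.4,0],[0,0,0]],[[-1,-0.5,0],[0,0,0]],[[-1,-0.5,0],[0,0,0]],[[-1,-0.5,0],[0,0,0]],[[-1,-0.5,0],[0,0,0]],[[-1,-0.5,0],[0,0,0]],[[-1,-0.5,0],[0,0,0]]]}}

```text
time_s: 27.0
eef_pos: [0.5661, 0.0533, 0.1317]
tcp_rot: [-0.001, 0.46, 0.888, -0.001]
force: [1.4, -0.8, -0.3]
gripper_width: 0.0133
gripper_force: 58.7
```

Call:
{"api": "drive_tool", "payload": {"motion": [[[-1,-0.5,0],[0,0,0]],[[-1,-0.6,0],[0,0,0]],[[-0.7,-0.4,0],[0,0,0.5]],[[-0.3,-0.1,0],[0,0,1]],[[0,0,0],[0,0,1]],[[0,0,0],[0,0,1]],[[0,0,0],[0,0,0.49]],[[0,0,0],[0,0,0]]]}}

```text
time_s: 27.8
eef_pos: [0.5761, -0.0298, 0.1318]
tcp_rot: [-0.001, 0.701, 0.713, -0.001]
force: [-0.1, -0.3, -1.6]
gripper_width: 0.0139
gripper_force: 58.7
```

Call:
{"api": "drive_tool", "payload": {"motion": [[[0,0,0],[0,0,0]],[[0,0,0],[0,0,0]]]}}

```text
time_s: 28.0
eef_pos: [0.5771, -0.0294, 0.1332]
tcp_rot: [-0.0, 0.701, 0.713, 0.0]
force: [1.0, 0.1, -0.7]
gripper_width: 0.0136
gripper_force: 58.7
```

```bash
python3 - <<'E'
from h import *
c=cam('wrist','w9.png'); P=depth_pts(c); Z=P[...,2]; e=env.get_state()['eef_pos']; print(e)
m=(Z>e[2]-.01)&(Z<e[2]+.03)&(abs(P[...,0]-e[0])<.03)&(P[...,1]>e[1]+.03)&(P[...,1]<e[1]+.11)
q=P[m]-e; print(m.sum(),'y max',np.percentile(q[:,1],[98,99.5]),'x range',np.percentile(q[:,0],[1,99]))
for a,b in((.035,.045),(.045,.055),(.055,.064),(.069,.074)):
    s=q[(q[:,1]>a)&(q[:,1]<b)]; print(a,'xmid',np.percentile(s[:,0],[2,98]),s[:,0].mean(),'top z',np.percentile(s[:,2],[50,95]))
m2=(Z>.0418)&(Z<.0452)&(abs(P[...,0]-.58)<.03)&(abs(P[...,1]-.023)<.04); print('stand',m2.sum(),cv2.minAreaRect(P[m2][:,:2].astype(np.float32)) if m2.sum()>5 else '')
E
python3 go.py .5793 -.028 .08 1|head -2
```

```text
[ 0.5773867  -0.02937559  0.13345091]
7891 y max [0.0746089  0.07515308] x range [-0.0107533  0.0071676]
0.035 xmid [-0.0085876   0.00634255] -0.001163063363557951 top z [0.01134071 0.01291942]
0.045 xmid [-0.00883033  0.00611532] -0.0013557038532962663 top z [0.01131513 0.01296288]
0.055 xmid [-0.00883964  0.00612904] -0.0014120677644666533 top z [0.01140333 0.01299562]
0.069 xmid [-0.01136193  0.00775486] -0.0017682839288976268 top z [0.01429535 0.01535855]
stand 1500 ((0.5787725448608398, 0.013074448332190514), (0.04002289101481438, 0.060833971947431564), 1.1183322668075562)
at [ 0.5774 -0.0294  0.1335] yaw 1.02 F [0.3 0.2 0.1] w 0.0134 t 28.05
rows 3 shift mm world [  1.9   1.4 -53.5] tool [0.05 0.08 2.14] turn [ 0. -0.  0.]
```

Call:
{"api": "drive_tool", "payload": {"motion": [[[0.05,0.08,0.3],[0,0,0]],[[0,0,0.7],[0,0,0]],[[0,0,0.7],[0,0,0]],[[0,0,0.5],[0,0,0]],[[0,0,0.1],[0,0,0]],[[0,0,0],[0,0,0]],[[0,0,0],[0,0,0]]]}}

```text
time_s: 28.75
eef_pos: [0.5806, -0.0281, 0.0773]
tcp_rot: [0.001, 0.701, 0.713, 0.001]
force: [0.3, 0.8, -0.4]
gripper_width: 0.0136
gripper_force: 58.7
```

```bash
python3 go.py .5796 -.028 .05 1|head -2
```

```text
at [ 0.5806 -0.0281  0.0773] yaw 0.98 F [ 0.3  0.8 -0.4] w 0.0136 t 28.75
rows 2 shift mm world [ -1.    0.1 -27.3] tool [ 0.   -0.04  1.09] turn [ 0.02  0.   -0.  ]
```

Call:
{"api": "drive_tool", "payload": {"motion": [[[0,-0.03,0.15],[0,0,0]],[[0,0,0.15],[0,0,0]],[[0,0,0.1],[0,0,0]],[[0,0,0],[0,0,0]],[[0,0,0],[0,0,0]]], "newtons": 80}}

```text
time_s: 29.25
eef_pos: [0.579, -0.028, 0.0664]
tcp_rot: [0.0, 0.701, 0.713, 0.0]
force: [0.0, -0.3, -0.1]
gripper_width: 0.0126
gripper_force: 80.1
```

Call:
{"api": "drive_tool", "payload": {"motion": [[[0,0,0.1],[0,0,0]],[[0,0,0.1],[0,0,0]],[[0,0,0],[0,0,0]]]}}

```text
time_s: 29.55
eef_pos: [0.5798, -0.0281, 0.0622]
tcp_rot: [0.001, 0.701, 0.713, 0.001]
force: [-0.7, -0.2, 3.3]
gripper_width: 0.0126
gripper_force: 80.8
```

Contact with the clips. Now press down.

Call:
{"api": "drive_tool", "payload": {"motion": [[[0,0,0.08],[0,0,0]],[[0,0,0.08],[0,0,0]],[[0,0,0],[0,0,0]]]}}

```text
time_s: 29.85
eef_pos: [0.58, -0.0282, 0.0587]
tcp_rot: [0.001, 0.701, 0.713, 0.001]
force: [-0.9, 0.1, 5.5]
gripper_width: 0.013
gripper_force: 81.0
```

Call:
{"api": "drive_tool", "payload": {"motion": [[[0,0,0.08],[0,0,0]],[[0,0,0.08],[0,0,0]],[[0,0,0],[0,0,0]]]}}

```text
time_s: 30.15
eef_pos: [0.5793, -0.028, 0.053]
tcp_rot: [0.001, 0.701, 0.713, 0.001]
force: [1.3, -0.7, -0.9]
gripper_width: 0.0125
gripper_force: 80.6
```

Call:
{"api": "drive_tool", "payload": {"motion": [[[0,0,0.06],[0,0,0]],[[0,0,0.06],[0,0,0]],[[0,0,0.03],[0,0,0]],[[0,0,0],[0,0,0]]]}}

```text
time_s: 30.55
eef_pos: [0.5796, -0.0279, 0.0505]
tcp_rot: [0.001, 0.701, 0.713, 0.001]
force: [-0.4, 0.6, 3.9]
gripper_width: 0.0124
gripper_force: 80.9
```

Call:
{"api": "drive_tool", "payload": {"motion": [[[0,0,0.04],[0,0,0]],[[0,0,0],[0,0,0]],[[0,0,0],[0,0,0]]]}}

```text
time_s: 30.85
eef_pos: [0.5796, -0.0279, 0.0504]
tcp_rot: [0.001, 0.701, 0.713, 0.001]
force: [-2.3, 1.6, 8.7]
gripper_width: 0.0126
gripper_force: 81.5
```

Stopped at the expected seated height with rising force. Release, rise and check.

Call:
{"api": "drive_tool", "payload": {"motion": [[[0,0,-0.05],[0,0,0]],[[0,0,0],[0,0,0]],[[0,0,0],[0,0,0]],[[0,0,0],[0,0,0]],[[0,0,-0.1],[0,0,0]],[[0,0,-0.4],[0,0,0]],[[0,0,-0.9],[0,0,0]],[[0,0,-1],[0,0,0]]], "hand": 1}}

```text
time_s: 31.65
eef_pos: [0.5784, -0.0279, 0.1104]
tcp_rot: [-0.0, 0.701, 0.713, 0.0]
force: [0.7, -0.7, -0.7]
gripper_width: 0.0852
gripper_force: 0.0
```

Call:
{"api": "drive_tool", "payload": {"motion": [[[-0.5,0,-1],[0,0,0]],[[-1,0,-1],[0,0,0]],[[-0.8,0,-0.5],[0,0,0]],[[0,0,0],[0,0,0]],[[0,0,0],[0,0,0]]]}}

```text
time_s: 32.15
eef_pos: [0.5801, -0.0855, 0.1732]
tcp_rot: [0.001, 0.701, 0.713, 0.001]
force: [-0.1, 0.2, -0.4]
gripper_width: 0.0855
gripper_force: 0.0
```

Run:
```python
from h import *
c=cam('wrist','w10.png'); P=depth_pts(c); Z=P[...,2]; print(env.get_state()['eef_pos'],env.get_state()['time_s'],env.get_state()['gripper_width'])
u=np.array([-.0175,.9998]);d=P[...,:2]-np.array([.5793,-.028]); a=d@u; b=d@np.array([.9998,.0175])
for lo,hi in((-.075,-.068),(-.066,-.061),(-.04,-.03),(-.005,.005),(.03,.04),(.061,.066),(.068,.075)):
    m=(a>lo)&(a<hi)&(abs(b)<.011)&(Z>.04); print(lo,m.sum(),'top',np.percentile(Z[m],[50,95]).round(4) if m.any() else '', 'b',b[m].mean().round(4) if m.any() else '')
m=(abs(b)<.011)&(abs(a)<.1)&(Z>.055); print('ends',np.percentile(a[m],[.3,99.7]))
m=(abs(abs(b)-.0155)<.003)&(abs(a)<.028)&(Z>.03)&(Z<.05); print('block top',np.median(Z[m]),m.sum())
for sg in(-1,1):
    for e in(-.02,.02): 
        m=(abs(b-sg*.0155)<.003)&(abs(a-e)<.006)&(Z>.03)&(Z<.05); print(sg,e,m.sum(),np.median(Z[m]) if m.any() else '')
s=cam('scene','s2.png')
cv2.imwrite('pics/f.png',np.hstack([cv2.resize(c['color'],(400,300)),cv2.resize(s['color'][180:300,260:420],(400,300))])[:,:,::-1])
```

```text
[ 0.57938798 -0.08485259  0.17211318] 32.2 0.08545625858999935
-0.075 355 top [0.0648 0.066 ] b -0.0001
-0.066 189 top [0.062  0.0637] b 0.0001
-0.04 541 top [0.0613 0.0637] b -0.0
-0.005 626 top [0.0612 0.0637] b 0.0002
0.03 692 top [0.0614 0.0636] b -0.0001
0.061 357 top [0.0617 0.0636] b 0.0002
0.068 376 top [0.0648 0.0662] b 0.0
ends [-0.07384974  0.07154006]
block top 0.043605101472840316 1824
-1 -0.02 184 0.04367560805490074
-1 0.02 209 0.04355651835219881
1 -0.02 169 0.04378136087532328
1 0.02 210 0.0435611869326297
```

View pics/f.png

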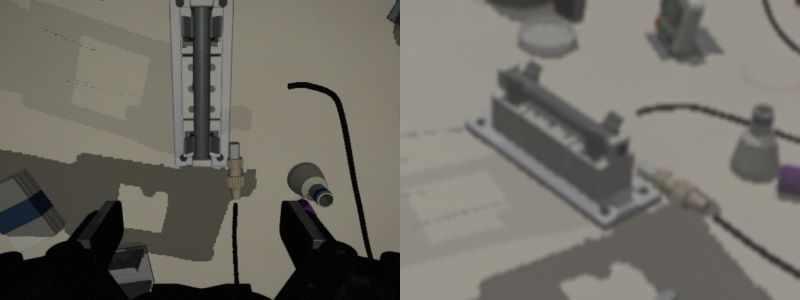

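The tube lies in both clips at (202,80), level at both ends and at the seated height. The block is flush (43.6 mm by the same reading as the stands), and the gripper is clear. Handing in.

```bash
python3 -c "
from rig import env
print(env.job_done())"
```

```text
the job is handed in; nothing more can be done
None
```

The job is handed in at about 32 s: the block is pressed home flush and level on the studs, the tube is snapped into both clips, and the gripper is open and clear of everything.

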